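# Bring the retaining ring spread to the groove of a cocoa grinder's roller axle

## Task

Refit the stone roller of the cocoa grinder: pull the snapped-on blue cap off the end of the roller's axle, set it down on the bench and let go of it. Then take the ring pliers, which already carry the steel snap ring on their tips, squeeze the handles fully home so that the ring is spread, and slide the ring level over the axle end down to the groove, right against the washer. Finish there still holding: the handles stay fully squeezed in the gripper with the ring spread around the groove, pliers not let go; leave the mug, the tin and the chocolate mould as they are.

Things in the scene. Friction and masses are not known exactly. Their poses are not given: they have to be found in the camera images.
- roller: Fixed stone roller unit, axle upright; origin at the centre of its underside on the bench, z up along the axle. From below: aluminium foot 144 mm across, 10 mm high; grey granite stone 112 mm across, top face at 70 mm; brass bush 72 mm across to 71 mm; steel washer 64 mm across, top at 74 mm; then the steel axle end, which the blue cap covers at the start.
- axle_end (a point): Centre of the flat end of the axle, 88 mm above the bench. Down from it: a lead-in cone 32 mm across at the end, widening to the 39 mm axle at 82 mm; axle 39 mm across to 78.5 mm; groove 37 mm across from 78.5 mm down to the washer's top at 74 mm.
- groove (a point): Point on the axle's axis, 75.25 mm above the bench: where the middle of the ring's thickness lies when the ring lies flat on the washer, around the groove.
- cap: Blue plastic cap, loose, about 50 g, at the start upright over the axle end with its underside on the washer. Origin at the centre of its underside, z up. A cup 50 mm across, 17.5 mm high, open below, 41 mm inside, with a pull knob on top. Sprung beads in its wall snap into the groove: a straight upward pull of roughly 7 to 12 N frees it; it is loose after 5 mm.
- cap_knob (a point): Middle of the cap's knob, on its axis, 33 mm above the cap's underside. The knob is 28 mm across from 25 to 41.5 mm above the underside (top at 41.5 mm) and 22 mm across below that down to the cup at 17.5 mm.
- pliers: Bent-tip pliers for external snap rings, loose, about 200 g, lying flat. Origin at bench level below the pivot; x points from the pivot to the tips and ring, z up. Dark metal jaws 8 mm thick, 8 to 16 mm above the underside, their tips bent down at 47 to 50 mm ahead of the pivot. Squeezing the handles opens the tips and so spreads the ring. Balance point 28 mm behind the pivot.
- grips (a point): Midway between the two grips, 50 mm behind the pivot, 9 mm above the pliers' underside. Red and black grips, 11 mm wide and 18 mm high from the bench up, run from 27 to 105 mm behind the pivot. Open, they form a V (0.2 rad each), here 50 mm over the outer faces, 60 mm at 75 mm. Fully squeezed they are parallel, 32 mm over the outer faces, on a stop: about 10 N is needed here.
- ring_centre (a point): Point fixed in the pliers: centre of the opening of the fully spread ring at half its thickness, 67.3 mm ahead of the pivot, 1.25 mm above the pliers' underside. The dark steel ring, 2.5 mm thick, 5 mm wide, hangs by its lugs on the tips, gap towards the pivot, and stays on them. Relaxed: 37 mm inside, front edge 96 mm ahead of the pivot. Fully spread it clears a shaft of 42.9 mm.
- handle_left (a joint): How far each handle is squeezed, rad: 0 with the handles open and the ring relaxed, 0.2 on the stop with the ring fully spread. While fingers that stay in place squeeze them from open to the stop, the handles turn in towards the midline, and so the pliers creep about 4 mm forwards (to the ring's side, along the pliers' x) relative to the fingers.
- mug: Black mug with a handle, 80 mm across and 90 mm high; origin at the centre of its underside. Leave alone.
- tin: Dark red cocoa tin with a paper label and brass lid, 87 mm across and 85 mm high; origin at the centre of its underside. Leave alone.
- mould: Clear grey chocolate mould with dark filled cavities, 100 x 150 x 22 mm; origin at the centre of its underside. Leave alone.

How it is judged:
By the outcome, as a careful person would: the job done as asked, in the order asked, and still so for the second after the job is handed in, while the arm keeps its last pose, push and grip.
It also fails if it takes over 61 s, if anything falls off the work surface, if the arm or the gripper's body presses on something with over 40 N, if the wrist force passes 120 N, or if a joint passes its speed limit or range.

## Robot

A 6-joint arm with a two-finger parallel gripper is mounted at the origin on the work surface. World frame = base frame: x ahead of the robot, y to its left, z up, the work surface at z = 0. Lengths are in mm, angles in rad, forces in N, time in s.
With the tool pointing down it reaches from about 400 to 925 mm from the base axis. Payload 12.5 kg.
Tool frame: the origin (TCP) lies midway between the tips of the shut fingers; the grasp point (between the pads) lies 19 mm behind it; z points along the fingers, y is the line along which they close (so a half turn about z gives the same grasp; the last joint's range is limited). The gripper opens to 95 mm and grips with 3 to 60 N. Pads are 20 mm wide; open, the fingers measure 119 mm over their backs; the gripper's body (75 mm by 180 mm) begins 59 mm behind the grasp point.
Start: joints at [1.218, 0.491, 1.559, -0, 1.092, -0.106], TCP at [152.671, 606.085, 214.661] pointing down, gripper open.
Joint ranges: [-3.1, 3.1], [-0.84, 2.19], [0.05, 2.79], [-1.13, 4.28], [0.06, 2.93], [-2.69, 2.69]. Speed limits (rad/s): [2.22, 2.22, 2.79, 3.14, 3.14, 3.14].

## Interface

Orientations are given as [roll, pitch, yaw] about the fixed x, y, z axes, in that order (R = Rz(yaw) Ry(pitch) Rx(roll)).
In Python, from cell import env gives the robot as it stands.
- The arm moves only by the tool arm_command, never from a script. Its argument "targets" is a list of rows, each a list of 5 numbers: the shift along the tool's x, y, z in mm, then the turn about the tool's z in degrees, then the opening, from 0 (shut) to 1 (fully open). In form: [[tx, ty, tz, roll, fingers], ...]. A call has 1 to 5 rows; each row is the pose to reach, as a shift and turn from the pose commanded when the call began, along the tool's axes at that moment; what a row does not reach only later rows make up. A row lasts 1/10 s, in which the tool goes at most 50 mm and 8.59 degrees, less where a joint would pass 70% of its speed; a pose out of reach is approached as far as the arm can. A call with a gripper value outside its range is refused whole. The fingers move at their own pace and stop on an object; the grip force is fixed at half the most. Time passes only in rows, so rows that repeat a pose let the fingers close. It gives the time, the measured TCP pose, the force, the opening and the grip force at its end, in the units of the state.
- env.state(): the state, without advancing time (a new reading comes with each control period).
- env.read_camera(name): name is "side" or "top"; returns a dict with "frame" (400x640x3 uint8, red, green, blue), "vertical_fov" (degrees; the focal length in pixels is half the picture's height over the tangent of half this angle, whatever the lens; pixels are square), "cx", "cy" (the principal point, pixels), "world_from_camera" (4x4, takes a point from camera to world coordinates). Camera axes: x right, y down, z forward; pixel columns grow to the right and rows downward; lengths in mm; the calibration is good to about 2 mm. A picture is of the moment at which its call begins. There is no depth.
- env.job_done(): hands the job in; it is judged then, once.
The state is a dict: "t": time; "joints": joint angles; "qvel": joint speeds; "tau": joint torques, N m; "eef_pos": TCP position; "tcp_rot": TCP orientation; "ft_force": force on the tool from outside, world axes, zero at the start; "moment": the same for the moment, N m; "opening": opening from 0.0 (shut) to 1.0 (fully open); "grip_force": force on a finger pad.
Only numpy, scipy, OpenCV 4.12 (cv2) and the standard library are available. Lean on these libraries where they do the work, as an engineer would, in place of code of your own. Each camera call takes 0.05 s, during which the arm holds its last target. There are 200 camera calls.

## Working session

There is one attempt and no reset: what is moved stays moved. The work goes in short steps, Python scripts to look and compute and a tool call to move; the robot and the scene stay as the last step left them, time stands still between calls to the robot, and variables do not carry over. Pictures are saved under pics/ and viewed, at most 10 in all, crops included, and the job is handed in when it is done.

Besides the shell and the picture viewer there is one more tool, called after "Call:" in YAML: its name, and indented under it one key for each argument. arm_command: Moves the arm, as the interface text tells. Its arguments: {"type":"object","properties":{"targets":{"type":"array","items":{"type":"array","items":{"type":"number"}}}},"required":["targets"]}

```bash
mkdir -p pics; cat > h.py <<'E'
import numpy as np, cv2
from cell import env
def cam(n):
    c=env.read_camera(n); f=c["frame"].shape[0]/2/np.tan(np.radians(c["vertical_fov"])/2)
    return c,f
def ray(c,f,u,v):
    M=np.array(c["world_from_camera"]); d=M[:3,:3]@np.array([(u-c["cx"])/f,(v-c["cy"])/f,1.]); return M[:3,3],d
def onz(c,f,u,v,z):
    o,d=ray(c,f,u,v); return o+d*(z-o[2])/d[2]
def proj(c,f,p):
    M=np.linalg.inv(np.array(c["world_from_camera"])); q=M[:3,:3]@np.array(p)+M[:3,3]
    return np.array([c["cx"]+f*q[0]/q[2],c["cy"]+f*q[1]/q[2]])
def save(c,name): cv2.imwrite("pics/"+name,c["frame"][:,:,::-1])
E
python3 - <<'E'
from h import *
for n in("top","side"):
    c,f=cam(n); save(c,n+"1.png"); print(n,f,c["cx"],c["cy"],np.round(c["world_from_camera"],3).tolist())
print(env.state())
E
```

```text
top 455.521989415689 324.51513853448284 195.0130781002645 [[0.016, -0.996, 0.09, 533.363], [-1.0, -0.016, 0.0, 4.635], [0.001, -0.09, -0.996, 1397.115], [0.0, 0.0, 0.0, 1.0]]
side 391.7656366093316 322.0831401157569 198.89916600582782 [[0.927, -0.254, 0.275, 324.732], [-0.374, -0.627, 0.684, -787.492], [-0.002, -0.737, -0.676, 872.805], [0.0, 0.0, 0.0, 1.0]]
{'t': 0.1, 'joints': array([ 1.21838988e+00,  4.91493432e-01,  1.55935479e+00,  4.03194508e-05,
        1.09164894e+00, -1.05601880e-01]), 'qvel': array([-1.57842064e-03, -9.40566993e-04, -1.68947800e-03,  6.96943465e-05,
       -1.18775203e-03,  3.01577582e-04]), 'tau': array([ 2.75453523e-03, -6.13629770e+01, -2.58606309e+01,  6.94071525e-02,
        4.69369499e-02, -7.16375439e-06]), 'eef_pos': array([152.59762898, 605.89592489, 214.1354153 ]), 'tcp_rot': array([-3.14069695e+00, -1.30903880e-04,  2.89476942e+00]), 'ft_force': array([0.02865847, 0.29496425, 0.38339571]), 'moment': array([-0.00592448,  0.00735582, -0.01211392]), 'grip_force': 0.0, 'opening': 1.002290702339851}
```

View pics/top1.png

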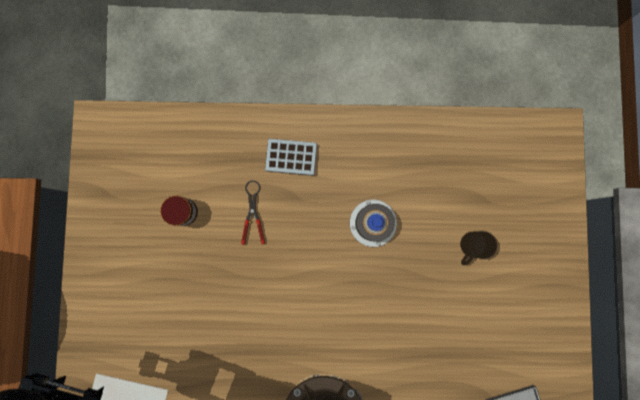

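View pics/side1.png

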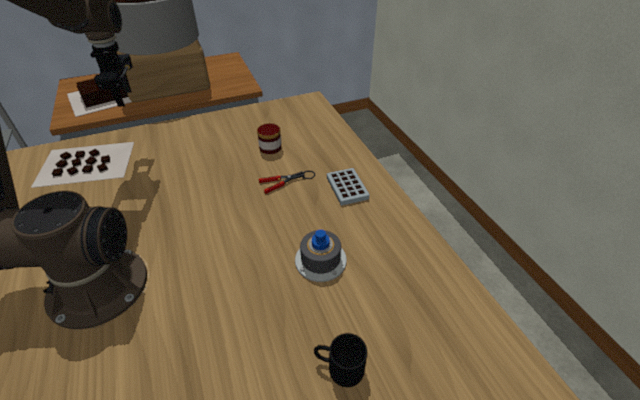

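The top view shows the roller at about (373,223) with the cap at (376,222). The pliers' pivot is at about (252,212), with the ring at (252,188) and grips running to (243,243) and (263,243). The side view shows the cap at (320,240) and the pliers at (290,180).

```bash
cat > m.py <<'E'
from h import *
out={}
for n in("top","side"):
    c,f=cam(n); im=c["frame"].astype(int); r,g,b=im[...,0],im[...,1],im[...,2]
    hsv=cv2.cvtColor(c["frame"],cv2.COLOR_RGB2HSV)
    blue=((b>r+50)&(b>g+30)&(b>70)).astype(np.uint8)
    k,l,s,ce=cv2.connectedComponentsWithStats(blue)
    i=1+np.argmax(s[1:,4]); print(n,"blue",s[i],ce[i])
    out[n]=(c,f,ce[i])
    red=((r>90)&(g<60)&(b<60)&(r>2*g)).astype(np.uint8)
    k,l,s,ce=cv2.connectedComponentsWithStats(red)
    for i in range(1,k):
        if s[i,4]>15:
            ys,xs=np.where(l==i); v=cv2.fitLine(np.c_[xs,ys].astype(np.float32),cv2.DIST_L2,0,.01,.01).ravel()
            print(n,"red",s[i],ce[i].round(2),np.round(v,3),onz(c,f,*ce[i],14).round(1))
c,f,ce=out["top"]; print("cap top@z~107",onz(c,f,*ce,107))
c2,f2,ce2=out["side"]; print("side@107",onz(c2,f2,*ce2,100))
# roller foot: white/grey low sat region in top
im=c["frame"]; cr=im[190:256,340:408]; hs=cv2.cvtColor(cr,cv2.COLOR_RGB2HSV)
w=((hs[...,1]<60)&(hs[...,2]>120)).astype(np.uint8)
ys,xs=np.where(w); h=cv2.convexHull(np.c_[xs+340,ys+190].astype(np.float32)); e=cv2.fitEllipse(h); print("foot",e,onz(c,f,*e[0],9))
big=np.hstack([cv2.resize(im[172:252,222:282],None,fx=6,fy=6,interpolation=cv2.INTER_NEAREST),cv2.resize(c2["frame"][160:202,250:325],(430,480),interpolation=cv2.INTER_NEAREST)])
cv2.imwrite("pics/crop1.png",big[:,:,::-1])
E
python3 m.py
```

```text
top blue [368 214  16  17 205] [375.41463415 221.74634146]
top red [257 219   8  25  68] [260.18 231.15] [2.15000e-01 9.77000e-01 2.60176e+02 2.31147e+02] [545.2 198.3  14. ]
top red [242 220   7  24  67] [244.69 231.76] [ 1.78000e-01 -9.84000e-01  2.44687e+02  2.31761e+02] [542.6 245.1  14. ]
side blue [312 230  18  20 263] [319.96958175 239.66159696]
side red [259 176  22   5  50] [269.22 178.1 ] [ 9.8800e-01 -1.5300e-01  2.6922e+02  1.7810e+02] [544.5 247.3  14. ]
side red [264 181  20  11  50] [273.96 185.94] [  0.908  -0.419 273.96  185.94 ] [547.6 201.4  14. ]
cap top@z~107 [ 576.12163708 -139.90440111  107.        ]
side@107 [ 574.29406893 -150.60073644  100.        ]
foot ((372.3370361328125, 222.69383239746094), (46.26309585571289, 47.76575469970703), 2.1129441261291504) [ 576.34038587 -141.53501388    9.        ]
```

View pics/crop1.png

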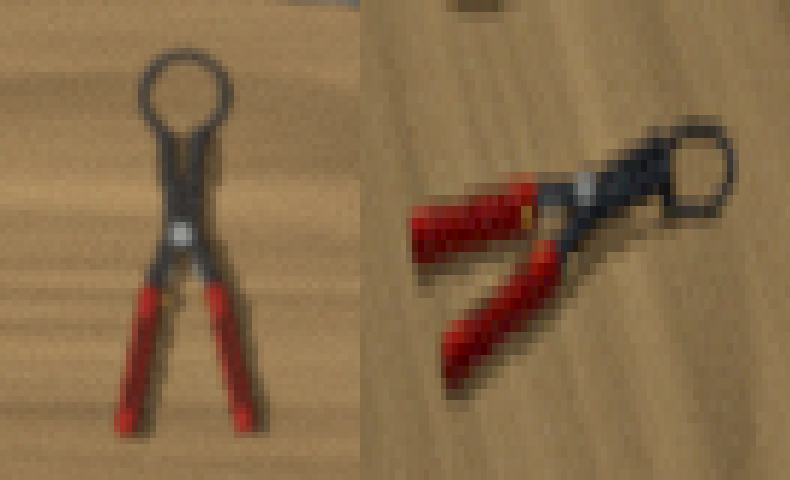

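The enlarged crop shows the pivot screw at top-view pixel (252.2,210.8) and the ring centre at (253,187.5). It also shows both grips clearly.

```bash
python3 - <<'E'
from h import *
def tri(a,b):
    (o1,d1),(o2,d2)=a,b; d1=d1/np.linalg.norm(d1);d2=d2/np.linalg.norm(d2)
    t=np.linalg.lstsq(np.c_[d1,-d2],o2-o1,rcond=None)[0]; p,q=o1+t[0]*d1,o2+t[1]*d2; return ((p+q)/2).round(1),np.linalg.norm(p-q).round(1)
c,f=cam("top"); s,g=cam("side")
print("cap",tri(ray(c,f,375.41,221.75),ray(s,g,319.97,239.66)))
print("gripR",tri(ray(c,f,260.18,231.15),ray(s,g,273.96,185.94)))
print("gripL",tri(ray(c,f,244.69,231.76),ray(s,g,269.22,178.1)))
im=c["frame"].astype(int)
sub=im[200:222,242:264]; w=((sub.max(2)-sub.min(2)<40)&(sub.mean(2)>110)); ys,xs=np.where(w); print("pivot px",xs.mean()+242,ys.mean()+200,len(xs))
pv=(xs.mean()+242,ys.mean()+200)
sub=im[160:202,250:325]; w2=((sub.max(2)-sub.min(2)<40)&(sub.mean(2)>100)); 
print("pivot top@18",onz(c,f,*pv,18))
# dark ring in top: fit ellipse to dark px rows 180..193
sub=im[176:194,240:266]; ys,xs=np.where(sub.sum(2)<260); e=cv2.fitEllipse(cv2.convexHull(np.c_[xs+240,ys+176].astype(np.float32)))
print("ring",e,onz(c,f,*e[0],1.25))
print("side pivot", onz(s,g,250+(585-360)*75/430+.0,160+188*42/480,18))
print("side ring", onz(s,g,250+(700-360)*75/430,160+168*42/480,1.25))
E
```

```text
cap (array([ 577.2, -142. ,   89.7]), np.float64(1.0))
gripR (array([545.9, 197.6,  17.5]), np.float64(1.5))
gripL (array([543.2, 244.5,  16.5]), np.float64(1.3))
pivot px 252.0 211.0909090909091 11
pivot top@18 [605.35739213 224.22004591  18.        ]
ring ((252.41819763183594, 187.53286743164062), (14.493149757385254, 15.33310317993164), 70.75010681152344) [678.86926663 227.79298776   1.25      ]
side pivot [609.84771317 225.16901135  18.        ]
side ring [684.09530094 227.64019543   1.25      ]
```

Call:
arm_command:
  targets:
    - [0, 0, -20, -8, 1]
    - [0, 0, -20, -14, 1]

```text
t: 0.5
eef_pos: [152.9, 606.8, 236.6]
tcp_rot: [3.139, 0.001, -3.139]
ft_force: [0.2, -0.3, -0.0]
opening: 0.998
grip_force: 0.0
```

Call:
arm_command:
  targets:
    - [-21, -37, 0, 0, 1]
    - [-42, -74, 0, 0, 1]
    - [-63, -111, 0, 0, 1]
    - [-85, -149, 0, 0, 1]
    - [-106, -187, 0, 0, 1]

```text
t: 1.0
eef_pos: [258.7, 417.3, 234.7]
tcp_rot: [3.141, 0.0, 3.14]
ft_force: [0.8, 0.1, -0.3]
opening: 1.002
grip_force: 0.0
```

Call:
arm_command:
  targets:
    - [-21, -37, 0, 0, 1]
    - [-42, -74, 0, 0, 1]
    - [-63, -111, 0, 0, 1]
    - [-85, -149, 0, 0, 1]
    - [-106, -187, 0, 0, 1]

```text
t: 1.5
eef_pos: [364.4, 230.0, 234.8]
tcp_rot: [3.141, 0.001, 3.139]
ft_force: [1.0, 0.8, -0.1]
opening: 0.999
grip_force: 0.0
```

Call:
arm_command:
  targets:
    - [-21, -37, 0, 0, 1]
    - [-42, -74, 0, 0, 1]
    - [-63, -111, 0, 0, 1]
    - [-85, -149, 0, 0, 1]
    - [-106, -187, 0, 0, 1]

```text
t: 2.0
eef_pos: [470.0, 42.5, 234.8]
tcp_rot: [3.141, 0.001, 3.139]
ft_force: [1.4, -0.0, 0.5]
opening: 1.002
grip_force: 0.0
```

Call:
arm_command:
  targets:
    - [-21, -37, 0, 0, 1]
    - [-42, -74, 10, 0, 1]
    - [-63, -111, 30, 0, 1]
    - [-85, -149, 50, 0, 1]
    - [-106, -187, 70, 0, 1]

```text
t: 2.5
eef_pos: [575.6, -144.7, 163.9]
tcp_rot: [-3.142, 0.0, 3.139]
ft_force: [0.7, 0.8, -0.0]
opening: 1.001
grip_force: 0.0
```

```bash
python3 -c "
from h import *
s=env.state();print(s['t'],s['joints'].round(3),s['eef_pos'].round(2),s['tcp_rot'].round(4))"
```

```text
2.5 [-0.358  0.501  1.696  0.     0.945 -1.926] [ 575.56 -144.7   163.87] [-3.1416e+00  5.0000e-04  3.1390e+00]
```

Call:
arm_command:
  targets:
    - [-1, 3, 20, 0, 1]
    - [-1, 3, 40, 0, 1]
    - [-1, 3, 55, 0, 1]
    - [-1, 3, 65, 0, 1]
    - [-1, 3, 69, 0, 1]

```text
t: 3.0
eef_pos: [575.6, -139.8, 94.8]
tcp_rot: [3.141, -0.001, 3.139]
ft_force: [-0.4, -0.4, 0.5]
opening: 1.0
grip_force: 0.0
```

Call:
arm_command:
  targets:
    - [0, 0, 0, 0, 0.5]
    - [0, 0, 0, 0, 0.38]
    - [0, 0, 0, 0, 0.33]
    - [0, 0, 0, 0, 0.31]
    - [0, 0, 0, 0, 0.3]

```text
t: 3.5
eef_pos: [576.0, -140.0, 96.0]
tcp_rot: [-3.141, 0.001, 3.139]
ft_force: [-0.1, 0.5, -1.1]
opening: 0.637
grip_force: 0.0
```

Call:
arm_command:
  targets:
    - [0, 0, 0, 0, 0]
    - [0, 0, 0, 0, 0]
    - [0, 0, 0, 0, 0]
    - [0, 0, 0, 0, 0]

```text
t: 3.9
eef_pos: [576.2, -140.7, 95.9]
tcp_rot: [-3.14, 0.001, 3.14]
ft_force: [-2.0, -15.8, 9.8]
opening: 0.3
grip_force: 7.9
```

```bash
python3 -c "
from h import *
s=env.state();print(s['t'],s['eef_pos'].round(2),s['ft_force'],s['opening'],s['grip_force'])
for n in ('top','side'):
    c,f=cam(n);save(c,n+'2.png')
u=(c['frame'][190:290,260:400]);cv2.imwrite('pics/crop2.png',cv2.resize(u,None,fx=5,fy=5)[:,:,::-1])"
```

```text
3.9 [ 576.16 -140.65   95.94] [ -1.97505387 -15.82842282   9.79012668] 0.3001122854852495 7.933380818603837
```

View pics/crop2.png

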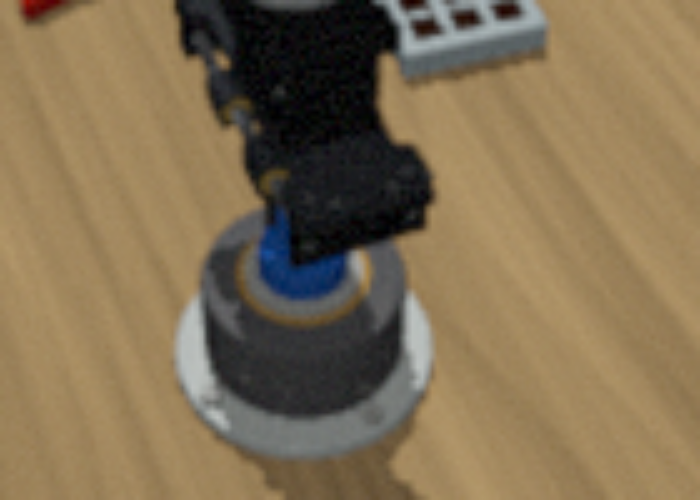

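The crop shows both fingers closed around the blue knob, with the cap still seated on the washer. The side force suggests the cap axis lies further towards -y.

Call:
arm_command:
  targets:
    - [0, -1, 0, 0, 0]
    - [0, -1, 0, 0, 0]
    - [0, -1, 0, 0, 0]

```text
t: 4.3
eef_pos: [576.2, -141.4, 95.9]
tcp_rot: [-3.141, 0.001, 3.139]
ft_force: [-0.5, -5.0, 4.7]
opening: 0.285
grip_force: 30.0
```

```bash
python3 -c "
from h import *
s=env.state();print(s['t'],s['eef_pos'].round(2),s['ft_force'],s['opening'],s['grip_force'],s['moment'])"
```

```text
4.3 [ 576.16 -141.43   95.94] [-0.49464605 -4.98140863  4.70759504] 0.28547124784263894 30.001168234739453 [-0.93564247  0.08164638 -0.00985594]
```

Call:
arm_command:
  targets:
    - [0, 0, 0, 0, 0.55]
    - [0, 0, 0, 0, 0.55]
    - [0, 0, 0, 8.5, 0.55]
    - [0, 0, 0, 17, 0.55]
    - [0, 0, 0, 25.5, 0.55]

```text
t: 4.8
eef_pos: [575.6, -140.4, 95.3]
tcp_rot: [3.141, -0.001, 2.688]
ft_force: [-0.5, -0.3, -0.0]
opening: 0.545
grip_force: 0.0
```

Call:
arm_command:
  targets:
    - [0, 0, 0, 8.5, 0.55]
    - [0, 0, 0, 17, 0.55]
    - [0, 0, 0, 25.5, 0.55]
    - [0, 0, 0, 34, 0.55]
    - [0, 0, 0, 42.5, 0.55]

```text
t: 5.3
eef_pos: [575.6, -140.4, 95.3]
tcp_rot: [-3.141, -0.001, 1.946]
ft_force: [-0.0, -0.4, -0.6]
opening: 0.551
grip_force: 0.0
```

Call:
arm_command:
  targets:
    - [0, 0, 0, 8.5, 0.55]
    - [0, 0, 0, 17, 0.55]
    - [0, 0, 0, 22, 0.55]
    - [0, 0, 0, 22, 0.35]
    - [0, 0, 0, 22, 0]

```text
t: 5.8
eef_pos: [575.7, -140.6, 95.4]
tcp_rot: [-3.141, -0.0, 1.571]
ft_force: [-0.2, 1.3, -0.7]
opening: 0.434
grip_force: 0.0
```

Call:
arm_command:
  targets:
    - [0, 0, 0, 0, 0]
    - [0, 0, 0, 0, 0]
    - [0, 0, 0, 0, 0]
    - [0, 0, 0, 0, 0]

```text
t: 6.2
eef_pos: [577.3, -141.0, 96.1]
tcp_rot: [3.138, 0.0, 1.569]
ft_force: [5.8, 2.0, -0.7]
opening: 0.281
grip_force: 30.0
```

Call:
arm_command:
  targets:
    - [0, 1.5, 0, 0, 0]
    - [0, 1.5, -2, 0, 0]
    - [0, 1.5, -4, 0, 0]
    - [0, 1.5, -8, 0, 0]
    - [0, 1.5, -14, 0, 0]

```text
t: 6.7
eef_pos: [576.8, -140.9, 109.8]
tcp_rot: [-3.14, -0.0, 1.568]
ft_force: [-0.4, -0.6, -1.0]
opening: 0.284
grip_force: 30.0
```

Call:
arm_command:
  targets:
    - [0, 0, -10, 0, 0]
    - [0, 0, -22, 0, 0]
    - [0, 0, -30, 0, 0]
    - [0, 0, -30, 0, 0]

```text
t: 7.1
eef_pos: [577.9, -141.1, 141.3]
tcp_rot: [3.139, 0.001, 1.568]
ft_force: [1.0, 0.2, -0.5]
opening: 0.288
grip_force: 30.0
```

```bash
python3 -c "
from h import *
s=env.state();print(s['t'],s['eef_pos'].round(2),s['ft_force'],s['opening'],s['grip_force'])
c,f=cam('side')
u=(c['frame'][170:290,250:400]);cv2.imwrite('pics/crop3.png',cv2.resize(u,None,fx=5,fy=5)[:,:,::-1])"
```

```text
7.1 [ 577.85 -141.12  141.3 ] [ 1.00429897  0.20147536 -0.53180807] 0.28783419190283854 29.999857121729292
```

View pics/crop3.png

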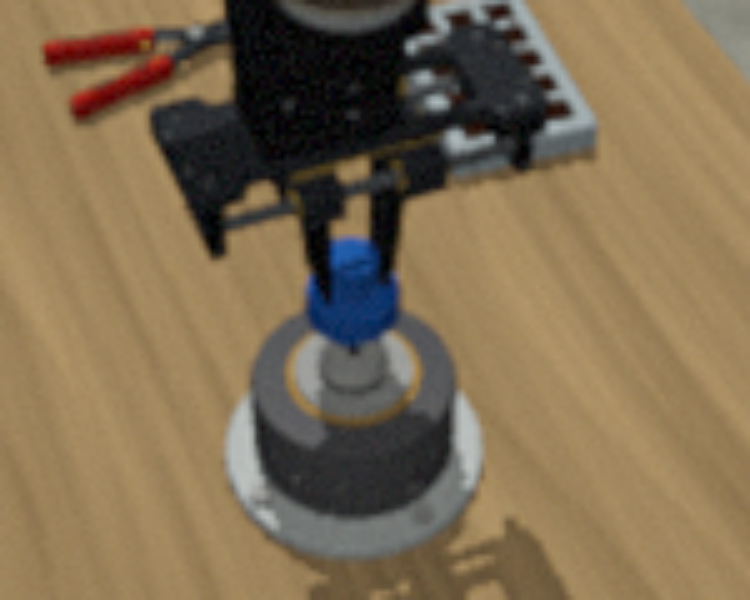

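The crop shows the cap lifted clear and held by the knob, with the bare axle end and washer below it.

Call:
arm_command:
  targets:
    - [37, -25, 0, 0, 0]
    - [74, -49, 0, 0, 0]
    - [112, -74, 0, 0, 0]
    - [149, -98, 0, 0, 0]
    - [186, -123, 0, 0, 0]

```text
t: 7.65
eef_pos: [453.5, 46.5, 139.4]
tcp_rot: [-3.141, -0.0, 1.568]
ft_force: [1.0, 0.5, -0.3]
opening: 0.285
grip_force: 30.0
```

Call:
arm_command:
  targets:
    - [0, 0, 30, 0, 0]
    - [0, 0, 65, 0, 0]
    - [0, 0, 95, 0, 0]
    - [0, 0, 110, 0, 0]
    - [0, 0, 114, 0, 0]

```text
t: 8.15
eef_pos: [453.9, 45.4, 24.0]
tcp_rot: [-3.138, -0.0, 1.568]
ft_force: [-0.6, 0.7, 0.4]
opening: 0.282
grip_force: 30.0
```

Call:
arm_command:
  targets:
    - [0, 0, 1, 0, 0]
    - [0, 0, 2, 0, 0]
    - [0, 0, 3, 0, 0]
    - [0, 0, 4, 0, 0]

```text
t: 8.55
eef_pos: [455.1, 45.3, 22.2]
tcp_rot: [3.14, -0.0, 1.568]
ft_force: [-0.4, -0.3, -0.8]
opening: 0.284
grip_force: 30.0
```

Call:
arm_command:
  targets:
    - [0, 0, 0.5, 0, 0]
    - [0, 0, 1, 0, 0]
    - [0, 0, 1, 0, 0]

```text
t: 8.85
eef_pos: [455.5, 45.3, 21.5]
tcp_rot: [3.14, -0.0, 1.568]
ft_force: [-0.5, 0.4, 12.0]
opening: 0.284
grip_force: 30.0
```

Call:
arm_command:
  targets:
    - [0, 0, 0, 0, 0.5]
    - [0, 0, 0, 0, 0.8]
    - [0, 0, 0, 0, 1]
    - [0, 0, -15, 0, 1]
    - [0, 0, -50, 0, 1]

```text
t: 9.35
eef_pos: [453.7, 45.3, 69.5]
tcp_rot: [-3.137, -0.0, 1.568]
ft_force: [-0.3, 0.0, 0.1]
opening: 0.651
grip_force: 0.0
```

Call:
arm_command:
  targets:
    - [0, 0, -40, -8.5, 1]
    - [0, 0, -70, -17, 1]
    - [0, 0, -80, -25.5, 1]
    - [0, 0, -80, -34, 1]
    - [0, 0, -80, -42.5, 1]

```text
t: 9.85
eef_pos: [454.8, 45.3, 151.1]
tcp_rot: [3.141, 0.001, 2.316]
ft_force: [-1.2, -0.1, -0.8]
opening: 0.99
grip_force: 0.0
```

Call:
arm_command:
  targets:
    - [0, 0, 0, -8.5, 1]
    - [0, 0, 0, -17, 1]
    - [0, 0, 0, -25.5, 1]
    - [0, 0, 0, -34, 1]
    - [0, 0, 0, -42.5, 1]

```text
t: 10.35
eef_pos: [454.6, 45.4, 150.5]
tcp_rot: [3.142, -0.0, 3.058]
ft_force: [-0.7, -0.3, -0.2]
opening: 1.002
grip_force: 0.0
```

Call:
arm_command:
  targets:
    - [0, 0, 0, -8, 1]
    - [0, 0, 0, -8, 1]

```text
t: 10.55
eef_pos: [454.7, 45.4, 150.5]
tcp_rot: [3.141, -0.0, -3.09]
ft_force: [-0.3, -0.6, -0.6]
opening: 1.0
grip_force: 0.0
```

```bash
cat > m2.py <<'E'
from h import *
s=env.state();print(s['t'],s['eef_pos'].round(2),s['tcp_rot'].round(4),s['joints'].round(2))
P=[]
for n in("top","side"):
    fr=[];
    for i in range(3): c,f=cam(n); fr.append(c["frame"].astype(float))
    im=np.mean(fr,0); up=cv2.resize(im,None,fx=4,fy=4,interpolation=cv2.INTER_CUBIC); r,g,b=up[...,0],up[...,1],up[...,2]
    blue=((b>r+40)&(b>g+25)&(b>60)).astype(np.uint8); k,l,st,ce=cv2.connectedComponentsWithStats(blue); i=1+np.argmax(st[1:,4]); print(n,"cap",onz(c,f,*((ce[i]+.5)/4-.5),25).round(1))
    cv2.imwrite("pics/%s4.png"%n,im[:,:,::-1])
    red=((r>85)&(r>2*g)&(r>2*b)&(g<60)).astype(np.uint8); k,l,st,ce=cv2.connectedComponentsWithStats(red)
    for i in range(1,k):
        p=onz(c,f,*((ce[i]+.5)/4-.5),16)
        if st[i,4]>500 and 500<p[0]<600 and 150<p[1]<300: print(n,"grip",p.round(1),st[i,4])
    c["frame"]=im
    if n=="top": crop=up[4*195:4*250,4*345:4*405]
crop=cv2.resize(crop,None,fx=2,fy=2); cv2.imwrite("pics/crop4.png",np.hstack([crop,cv2.resize(up[4*210:4*285,4*290:4*350],(300,440))])[:,:,::-1])
E
python3 m2.py
```

```text
10.55 [454.66  45.36 150.52] [ 3.1415e+00 -3.0000e-04 -3.0896e+00] [-0.05  0.35  2.03  0.    0.76 -1.67]Traceback (most recent call last):
  File "m2.py", line 8, in <module>
    blue=((b>r+40)&(b>g+25)&(b>60)).astype(np.uint8); k,l,st,ce=cv2.connectedComponentsWithStats(blue); i=1+np.argmax(st[1:,4]); print(n,"cap",onz(c,f,*((ce[i]+.5)/4-.5),25).round(1))
                                                                                                            ~~~~~~~~~^^^^^^^^^^
    return _wrapfunc(a, 'argmax', axis=axis, out=out, **kwds)
    return bound(*args, **kwds)
ValueError: attempt to get argmax of an empty sequence
```

```bash
sed -i 's/ i=1+np.argmax(st\[1:,4\]); print(n,"cap",/ i=1+np.argmax(st[1:,4]) if k>1 else 0; print(n,"cap",k,/' m2.py; python3 m2.py
```

```text
10.7 [454.72  45.36 150.56] [ 3.1415e+00 -2.0000e-04 -3.0956e+00] [-0.05  0.35  2.03  0.    0.76 -1.66]
top cap 1 [643.3  20.3  25. ]
top grip [545.8 197.6  16. ] 1142
top grip [543.  244.2  16. ] 1164
side cap 2 [453.6  34.8  25. ]
side grip [546.  197.6  16. ] 939[ WARN:0@1.220] global loadsave.cpp:1063 imwrite_ Unsupported depth image for selected encoder is fallbacked to CV_8U.
```

View pics/crop4.png

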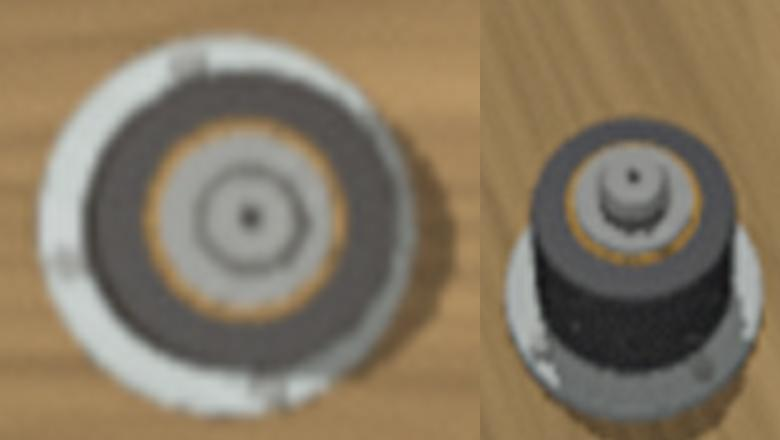

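The crop shows the bare axle end's centre mark at top-view pixel (375.9,221.7) and side-view pixel (320.2,239.6). The groove and washer are exposed.

Call:
arm_command:
  targets:
    - [-22, 34, 0, 0, 1]
    - [-44, 68, 0, 0, 1]
    - [-66, 102, 0, 0, 1]
    - [-88, 137, 10, 0, 1]
    - [-110.5, 171, 30, 0, 1]

```text
t: 11.5
eef_pos: [557.9, 223.5, 121.4]
tcp_rot: [3.141, 0.003, -3.092]
ft_force: [0.2, -0.5, -0.3]
opening: 1.0
grip_force: 0.0
```

Call:
arm_command:
  targets:
    - [0, 0, 35, 0, 1]
    - [0, 0, 70, 0, 1]
    - [0, 0, 80, 0, 1]
    - [0, 0, 85, 0, 1]
    - [0, 0, 85, 0, 1]

```text
t: 12.0
eef_pos: [557.0, 221.6, 36.2]
tcp_rot: [3.141, 0.001, -3.092]
ft_force: [0.3, -0.4, 1.2]
opening: 0.999
grip_force: 0.0
```

```bash
cat > m3.py <<'E'
from h import *
def tri(a,b):
    (o1,d1),(o2,d2)=a,b; d1=d1/np.linalg.norm(d1);d2=d2/np.linalg.norm(d2)
    t=np.linalg.lstsq(np.c_[d1,-d2],o2-o1,rcond=None)[0]; p,q=o1+t[0]*d1,o2+t[1]*d2; return ((p+q)/2).round(1),np.linalg.norm(p-q).round(1)
c,f=cam("top");s,g=cam("side")
print("axle",tri(ray(c,f,375.94,221.69),ray(s,g,320.2,239.6)),onz(c,f,375.94,221.69,88),onz(s,g,320.2,239.6,88))
save(c,"top5.png")
E
python3 m3.py; python3 m2.py 2>/dev/null
```

```text
axle (array([ 577.3, -143.3,   91.3]), np.float64(1.0)) [ 576.93694358 -143.54027324   88.        ] [ 578.81820426 -140.73931215   88.        ]
12.1 [557.39 221.66  37.14] [ 3.1410e+00  2.1000e-03 -3.0921e+00] [ 0.27  0.68  1.78  0.    0.69 -1.35]
top cap 2 [454.2  42.6  25. ]
side cap 2 [453.4  34.3  25. ]
side grip [535.4 241.7  16. ] 953
side grip [530.5 194.4  16. ] 587
```

View pics/side4.png

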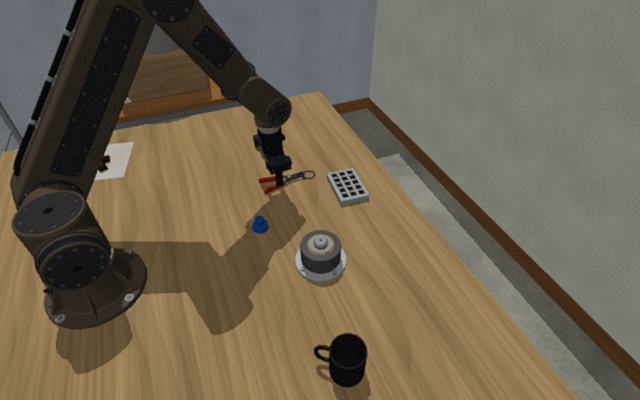

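The side view shows the cap standing upright on the bench at about (260,225), the roller bare, and the gripper above the pliers' grips.

Call:
arm_command:
  targets:
    - [0, 0, 15, 0, 1]
    - [0, 0, 25, 0, 1]
    - [0, 0, 31, 0, 1]
    - [0, 0, 33, 0, 1]
    - [0, 0, 33, 0, 0.75]

```text
t: 12.9
eef_pos: [556.4, 221.6, 2.0]
tcp_rot: [-3.141, -0.001, -3.092]
ft_force: [0.4, 0.6, 0.6]
opening: 0.957
grip_force: 0.0
```

Call:
arm_command:
  targets:
    - [0, 0, 0, 0, 0.65]
    - [0, 0, 0, 0, 0.6]
    - [0, 0, 0, 0, 0.6]
    - [0, 0, 0, 0, 0.6]

```text
t: 13.3
eef_pos: [556.7, 221.7, 2.9]
tcp_rot: [3.141, 0.0, -3.092]
ft_force: [0.2, 0.8, -0.1]
opening: 0.64
grip_force: 0.4
```

Call:
arm_command:
  targets:
    - [0, 0, 0, 0, 0.5]
    - [0, 0, 0, 0, 0.4]
    - [0, 0, 0, 0, 0]
    - [0, 0, 0, 0, 0]
    - [0, 0, 0, 0, 0]

```text
t: 13.8
eef_pos: [556.8, 221.9, 2.9]
tcp_rot: [3.141, 0.001, -3.092]
ft_force: [-1.1, 2.6, 4.8]
opening: 0.322
grip_force: 29.9
```

Call:
arm_command:
  targets:
    - [0, 0, 0, 0, 0]
    - [0, 0, 0, 0, 0]

```text
t: 14.0
eef_pos: [556.8, 221.8, 2.9]
tcp_rot: [3.141, 0.001, -3.092]
ft_force: [-0.3, 2.3, 6.3]
opening: 0.324
grip_force: 29.9
```

```bash
python3 -c "
from h import *
s=env.state();print(s['t'],s['eef_pos'].round(2),s['tcp_rot'].round(4),s['ft_force'].round(1),s['opening']*95,s['grip_force'])
ims=[]
for n,(a,b,x,y) in dict(top=(165,250,215,285),side=(140,215,240,340)).items():
    c,f=cam(n); ims.append(cv2.resize(c['frame'][a:b,x:y],(390,400),interpolation=cv2.INTER_CUBIC))
cv2.imwrite('pics/crop6.png',np.hstack(ims)[:,:,::-1])"
```

```text
14.0 [556.83 221.85   2.9 ] [ 3.1412e+00  7.0000e-04 -3.0917e+00] [-0.3  2.3  6.3] 30.789892860403494 29.947876632213593
```

View pics/crop6.png

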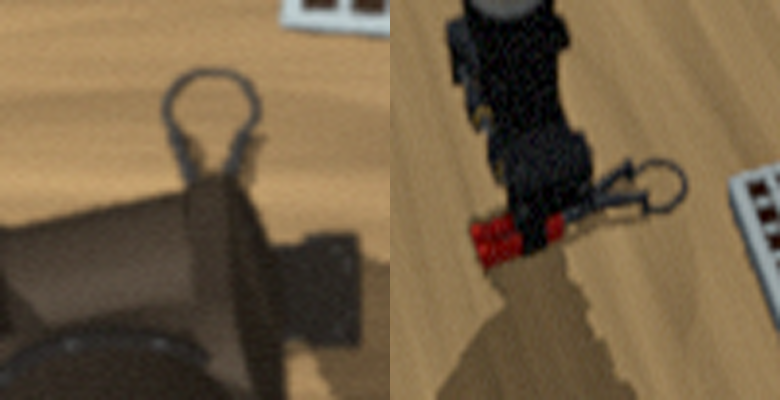

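The crop shows the grips held parallel between the fingers, the jaws opened and the ring spread, with its gap towards the pivot. The opening is 30.8 mm, which is on the stop.

Call:
arm_command:
  targets:
    - [0, 0, -4, 0, 0]
    - [0, 0, -12, 0, 0]
    - [0, 0, -24, 0, 0]
    - [0, 0, -40, 0, 0]
    - [0, 0, -60, 0, 0]

```text
t: 14.6
eef_pos: [556.3, 221.5, 63.5]
tcp_rot: [-3.141, -0.001, -3.092]
ft_force: [0.1, -1.2, -1.1]
opening: 0.325
grip_force: 29.9
```

Call:
arm_command:
  targets:
    - [0, 0, -20, 0, 0]
    - [0, 0, -40, 0, 0]
    - [0, -8, -55, 0, 0]
    - [5, -24, -65, 0, 0]
    - [13, -45, -70, 0, 0]

```text
t: 15.1
eef_pos: [545.7, 175.0, 133.6]
tcp_rot: [3.141, 0.001, -3.091]
ft_force: [0.2, -1.0, -1.8]
opening: 0.324
grip_force: 29.9
```

Call:
arm_command:
  targets:
    - [10, -27, 0, 0, 0]
    - [20, -57, 0, 0, 0]
    - [30, -87, 0, 0, 0]
    - [40, -117, 0, 0, 0]
    - [50, -147, 0, 0, 0]

```text
t: 15.6
eef_pos: [501.9, 24.6, 132.7]
tcp_rot: [3.142, -0.001, -3.092]
ft_force: [0.8, -0.0, -1.6]
opening: 0.322
grip_force: 29.9
```

Call:
arm_command:
  targets:
    - [10, -30, 0, 0, 0]
    - [20, -60, 0, 0, 0]
    - [30, -90, 0, 0, 0]
    - [40, -117, 0, 0, 0]
    - [49, -139, 0, 0, 0]

```text
t: 16.1
eef_pos: [459.7, -116.6, 132.7]
tcp_rot: [3.141, -0.001, -3.093]
ft_force: [0.2, -0.1, -1.7]
opening: 0.32
grip_force: 29.9
```

Call:
arm_command:
  targets:
    - [4, -15, 0, 0, 0]
    - [8, -25, 0, 0, 0]
    - [8, -32, 0, 0, 0]
    - [8, -34, 0, 0, 0]
    - [8, -34, 0, 0, 0]

```text
t: 16.6
eef_pos: [455.0, -148.8, 132.6]
tcp_rot: [3.141, -0.0, -3.092]
ft_force: [-0.7, -0.4, -2.3]
opening: 0.324
grip_force: 29.9
```

```bash
python3 -c "
from h import *
s=env.state();print(s['t'],s['eef_pos'].round(2),s['tcp_rot'].round(4),s['ft_force'].round(1),s['opening']*95,s['grip_force'])
ims=[]
for n,(a,b,x,y) in dict(top=(190,265,335,410),side=(180,280,270,370)).items():
    c,f=cam(n); save(c,n+'7.png'); ims.append(cv2.resize(c['frame'][a:b,x:y],(400,400),interpolation=cv2.INTER_CUBIC))
cv2.imwrite('pics/crop7.png',np.hstack(ims)[:,:,::-1])"
```

```text
16.6 [ 455.01 -148.82  132.58] [ 3.1415 -0.     -3.0917] [-0.7 -0.4 -2.3] 30.73488529560781 29.933392703533173
```

View pics/crop7.png

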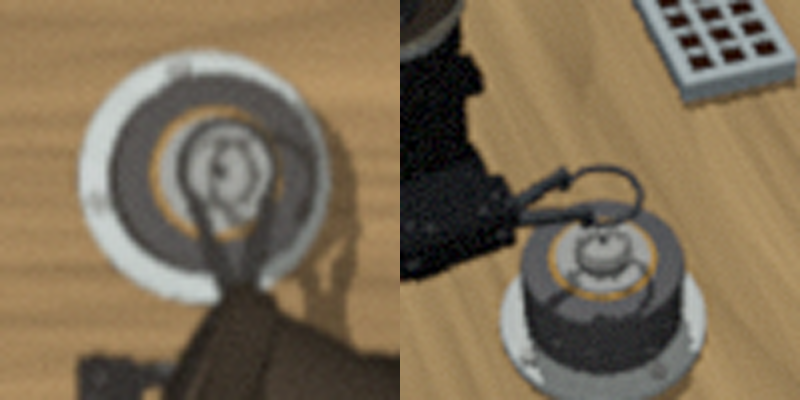

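The crop shows the ring above the axle. In the top view its wire passes crop points (185,165), (228,124) and (268,160). In the side view its arc passes (641,193), (612,169) and (615,217), and it looks level.

```bash
cat > m4.py <<'E'
from h import *
from scipy.optimize import least_squares
s=env.state(); p=s["eef_pos"]; zr=p[2]-2.9+1.25
T=[(185,165),(192,143),(207,129),(228,124),(250,130),(264,145),(268,162)]
S=[(641,193),(632,178),(612,169),(590,170),(632,208),(615,217)]
u=np.array([np.cos(.05),np.sin(.05)]);v=np.array([-u[1],u[0]])
for n,P,fn in(("top",[(335+(x+.5)/5.3333-.5,190+(y+.5)/5.3333-.5) for x,y in T],"top"),("side",[(270+(x-400+.5)/4-.5,180+(y+.5)/4-.5) for x,y in S],"side")):
    c,f=cam(n)
    for z in (zr,):
        W=np.array([onz(c,f,a,b,z)[:2] for a,b in P])
        q=least_squares(lambda q:np.linalg.norm(W-q[:2],axis=1)-q[2],[578,-142,24]).x
        print(n,"ring",q.round(1),"ahead",((q[:2]-p[:2])@u).round(1),"side",((q[:2]-p[:2])@v).round(1), (np.linalg.norm(W-q[:2],axis=1)-q[2]).round(1))
    a=onz(c,f,*((375.94,221.69) if n=="top" else (320.2,239.6)),88); print(n,"axle",a.round(1))
E
python3 m4.py
```

```text
top ring [ 578.6 -142.1   21.7] ahead 123.7 side 0.1 [ 0.2 -0.1 -0.2 -0.2  0.3  0.3 -0.4]
top axle [ 576.9 -143.5   88. ]
side ring [ 581.7 -139.    22.3] ahead 127.0 side 3.0 [ 0.9 -0.4 -0.5  0.4 -0.4 -0.1]
side axle [ 578.8 -140.7   88. ]
```

Call:
arm_command:
  targets:
    - [0, -0.8, 10, 0, 0]
    - [0, -0.8, 25, 0, 0]
    - [0, -0.8, 34, 0, 0]
    - [0, -0.8, 39, 0, 0]
    - [0, -0.8, 40, 0, 0]

```text
t: 17.3
eef_pos: [454.9, -149.5, 91.9]
tcp_rot: [3.141, -0.001, -3.092]
ft_force: [-0.9, 0.2, -2.0]
opening: 0.321
grip_force: 29.9
```

Call:
arm_command:
  targets:
    - [0, 0, 1, 0, 0]
    - [0, 0, 2, 0, 0]
    - [0, 0, 3, 0, 0]
    - [0, 0, 4, 0, 0]
    - [0, 0, 4, 0, 0]

```text
t: 17.8
eef_pos: [455.0, -149.7, 88.7]
tcp_rot: [3.142, 0.0, -3.092]
ft_force: [1.0, -0.3, -1.7]
opening: 0.325
grip_force: 29.9
```

Call:
arm_command:
  targets:
    - [0, 0, 1, 0, 0]
    - [0, 0, 2, 0, 0]
    - [0, 0, 3, 0, 0]
    - [0, 0, 3, 0, 0]
    - [0, 0, 3, 0, 0]

```text
t: 18.3
eef_pos: [455.0, -149.7, 85.6]
tcp_rot: [3.141, -0.0, -3.092]
ft_force: [0.1, -0.3, -1.7]
opening: 0.322
grip_force: 29.9
```

```bash
python3 -c "
from h import *
s=env.state();print(s['t'],s['eef_pos'].round(2),s['tcp_rot'].round(4),s['ft_force'].round(1),s['moment'].round(2),s['opening']*95)
ims=[]
for n,(a,b,x,y) in dict(top=(190,265,335,410),side=(200,275,285,360)).items():
    c,f=cam(n); save(c,n+'8.png'); ims.append(cv2.resize(c['frame'][a:b,x:y],(400,400),interpolation=cv2.INTER_CUBIC))
cv2.imwrite('pics/crop8.png',np.hstack(ims)[:,:,::-1])"
```

```text
18.3 [ 455.04 -149.68   85.57] [ 3.1415 -0.     -3.0916] [ 0.1 -0.3 -1.7] [-0.02  0.08 -0.05] 30.608755155822497
```

Call:
arm_command:
  targets:
    - [0, 0, 1, 0, 0]
    - [0, 0, 2, 0, 0]
    - [0, 0, 3, 0, 0]
    - [0, 0, 3, 0, 0]

```text
t: 18.8
eef_pos: [455.0, -149.7, 82.5]
tcp_rot: [3.141, -0.0, -3.092]
ft_force: [-0.4, -0.5, -1.9]
opening: 0.322
grip_force: 29.9
```

Call:
arm_command:
  targets:
    - [0, 0, 1, 0, 0]
    - [0, 0, 2, 0, 0]
    - [0, 0, 3, 0, 0]
    - [0, 0, 3, 0, 0]

```text
t: 19.2
eef_pos: [455.0, -149.7, 79.5]
tcp_rot: [3.141, -0.0, -3.092]
ft_force: [0.1, -0.4, -2.1]
opening: 0.324
grip_force: 29.9
```

Call:
arm_command:
  targets:
    - [0, 0, 1, 0, 0]
    - [0, 0, 2, 0, 0]
    - [0, 0, 2, 0, 0]
    - [0, 0, 2, 0, 0]

```text
t: 19.6
eef_pos: [455.0, -149.7, 77.6]
tcp_rot: [3.141, -0.0, -3.092]
ft_force: [0.5, 0.1, -1.6]
opening: 0.322
grip_force: 29.9
```

```bash
python3 -c "
from h import *
s=env.state();print(s['t'],s['eef_pos'].round(2),s['tcp_rot'].round(4),s['ft_force'].round(1),s['moment'].round(3),s['opening']*95)
ims=[]
for n,(a,b,x,y) in dict(top=(200,245,353,398),side=(212,262,295,345)).items():
    c,f=cam(n); save(c,n+'9.png'); ims.append(cv2.resize(c['frame'][a:b,x:y],(400,400),interpolation=cv2.INTER_CUBIC))
cv2.imwrite('pics/crop9.png',np.hstack(ims)[:,:,::-1])"
```

```text
19.6 [ 455.03 -149.67   77.57] [ 3.1415 -0.     -3.0917] [ 0.5  0.1 -1.6] [-0.003  0.087 -0.   ] 30.61044993231818
```

View pics/crop9.png

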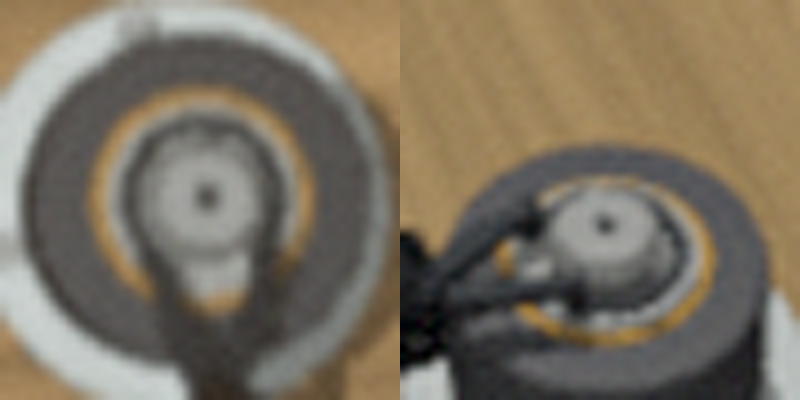

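The last crop shows the spread ring lying around the axle at washer level, all the way round in both views. I'll lower it gently until it touches the washer.

Call:
arm_command:
  targets:
    - [0, 0, 0.3, 0, 0]
    - [0, 0, 0.5, 0, 0]
    - [0, 0, 0.5, 0, 0]

```text
t: 20.0
eef_pos: [455.1, -149.7, 77.1]
tcp_rot: [3.142, 0.0, -3.092]
ft_force: [-0.1, 0.1, -1.8]
opening: 0.324
grip_force: 29.9
```

Call:
arm_command:
  targets:
    - [0, 0, 0.3, 0, 0]
    - [0, 0, 0.3, 0, 0]

```text
t: 20.2
eef_pos: [455.1, -149.7, 76.8]
tcp_rot: [3.142, 0.0, -3.092]
ft_force: [-0.6, 0.2, -0.1]
opening: 0.323
grip_force: 29.9
```

Call:
arm_command:
  targets:
    - [0, 0, 0.2, 0, 0]
    - [0, 0, 0.2, 0, 0]
    - [0, 0, 0.2, 0, 0]

```text
t: 20.5
eef_pos: [455.1, -149.7, 76.6]
tcp_rot: [3.142, 0.0, -3.092]
ft_force: [0.7, -0.4, -0.3]
opening: 0.326
grip_force: 29.9
```

```bash
python3 -c "
from h import *
s=env.state();print(s['t'],s['eef_pos'].round(2),s['ft_force'].round(2),s['moment'].round(3),s['opening']*95,s['grip_force'])"
```

```text
20.5 [ 455.06 -149.69   76.63] [ 0.73 -0.45 -0.29] [ 0.055  0.074 -0.004] 30.97875501522134 29.934681057929993
```

```bash
python3 -c "
from h import *
F=[];M=[]
for i in range(8):
    cam('side'); s=env.state(); F.append(s['ft_force']);M.append(s['moment'])
print(s['t'],s['eef_pos'].round(2),np.mean(F,0).round(2),np.mean(M,0).round(3),s['opening'],s['grip_force'])"
```

```text
20.9 [ 455.05 -149.68   76.63] [-0.64  0.35 -1.06] [-0.004  0.007 -0.011] 0.32144785558700595 29.934419095516205
```

```bash
python3 -c "
from cell import env
print(env.job_done())"
```

```text
the job is handed in; nothing more can be done
None
```

The job is handed in: the cap is off and standing on the bench, and the spread ring rests around the groove against the washer with about 1 N of contact, handles still fully squeezed in the gripper; it took about 21 s, and the judge returned no verdict.

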